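# Close and latch a hinged flange clamp

## Task

Clamp the two flanges on the pipe stand together: swing the open half of the hinged clamp ring in around them until it meets the fixed half, then swing the hook latch round until its nose is fully home behind the ear of the half you closed, and let go. The short tube standing loose on the port must stay seated and upright, and the tape roll, cup and wrench must be left where they are.

Things in the scene. Friction and masses are not known exactly. Their poses are not given: they have to be found in the camera images.
- stand: Pipe stand fixed to the bench: steel base disc 170 mm across, upright 60 mm pipe, 90 mm flange. Origin: centre of the disc's underside; z up. A two-part aluminium clamp ring (116 mm outside, 82 to 118 mm above the bench) goes round the flanges: fixed half on the stand's +x side, hinged half on its -x side, hinge at the +y end, ears and latch at the -y end. All pins are upright.
- jaw (a joint): Hinged half ring, rad: 0 = shut against its stop, meeting the fixed half; grows as it opens, turning clockwise seen from above (at most 1.8). Starts between 0.9 and 1.5. It stays where it is left; a stiff hinge, about 1 N at the grip moves it.
- latch (a joint): Hook latch pinned to the fixed half's ear, rad: 0 = home at its stop, nose behind the hinged half's ear; grows as it opens, anticlockwise from above (at most 1.6). Starts at 0.7 to 1.15, stays where it is left; about 1 N at the grip moves it. The nose really bears on the ear: it has 4 mm to spare behind it with the jaw shut, and blocks the jaw if swung home too early.
- jaw_hinge (a point): Point on the jaw's hinge axis, 155 mm above the bench (in the stand's frame x 0, y +66 mm). Axes as the stand's.
- latch_pivot (a point): Point on the latch's pin axis, 155 mm above the bench (in the stand's frame x +24, y -96 mm). Axes as the stand's.
- jaw_grip (a point): Point on the axis of the jaw's handle, an upright black round post of 16 mm diameter between about 122 and 178 mm above the bench; the point is 155 mm above the bench, a good height for the TCP. 113 mm from the hinge axis; with the jaw shut it lies in the stand's frame at x -60, y -30 mm.
- latch_grip (a point): Point on the axis of the latch's handle, an upright black round post of 16 mm diameter between about 116 and 178 mm above the bench; the point is 155 mm above the bench. 66 mm from the latch's pin; with the latch home it lies in the stand's frame at x -38, y -120 mm.
- upper_tube: Short loose steel tube with a 90 mm flange 10 mm thick at its foot, 50 mm tube (58 mm bead at the top), 55 mm high in all, 0.4 kg. It stands on the stand's flange, its bore over a low spigot (about 2.5 mm of play). Origin: centre of the flange's underside; z up along the tube. Its top is 155 mm above the bench.
- seat (a point): Centre of the upper face of the stand's flange, where the origin of the upper tube belongs; 100 mm above the bench. The ears at the -y end of the ring halves are 12 mm thick, 28 mm high, and reach 97 mm from the pipe axis.
- tape: Black tape roll lying flat, 64 mm across, 19 mm high, loose. Origin: centre of its underside. To be left alone.
- cup: Screw-cap sample cup, 53 mm across, 62 mm high, loose. Origin: centre of its underside. To be left alone.
- wrench: Flat pin wrench, 117 x 32 x 8 mm, loose. Origin: centre of its underside. To be left alone.

How it is judged:
By the outcome, as a careful person would: the job done as asked, in the order asked, and still so for the second after the job is handed in, with the robot touching nothing.
It also fails if it takes over 48 s, if anything falls off the work surface, if the arm or the gripper's body presses on something with over 40 N, if the wrist force passes 120 N, or if a joint passes its speed limit or range.

## Robot

A 6-joint arm with a two-finger parallel gripper is mounted at the origin on a cart in front of the work surface, level with it; the furniture and walls round the work are solid. World frame = base frame: x ahead of the robot, y to its left, z up, the work surface at z = 0. Lengths are in m, angles in rad, forces in N, time in s.
With the tool pointing down it reaches from about 0.35 to 0.975 m from the base axis. Payload 4.9 kg.
Tool frame: the origin (TCP) lies between the finger pads, 19 mm behind the fingertips; this is the grasp point; z points along the fingers, y is the line along which they close (so a half turn about z gives the same grasp; the last joint's range is limited). The gripper opens to 85 mm and grips with 20 to 120 N. Pads are 22 mm wide; open, the fingers measure 114 mm over their backs; the gripper's body (76 mm by 85 mm) begins 54 mm behind the grasp point. The pads swing forward as they close: fully open they stand 13 mm farther back than shut.
Start: joints at [1.064, 0.053, 1.613, -0, 1.476, -0.119], TCP at [0.236, 0.579, 0.25] pointing down, gripper open.
Joint ranges: [-3.01, 3.01], [-1.01, 2.22], [0.06, 2.58], [-1.02, 4.17], [0.09, 2.62], [-3.14, 3.14]. Speed limits (rad/s): [2.57, 2.57, 3.14, 3.14, 3.14, 3.14].

## Interface

Orientations are given as a unit quaternion [w, x, y, z].
In Python, from plant import manip, workorder, grab_frame, camera_params gives the robot as it stands (manip), with the cameras as plain functions and the job (workorder).
- The arm moves only by the shell command python3 shift.py 'ROWS'. ROWS is a JSON list of rows, 1 to 5 of them, each an object with the fields finger_gap (the opening from 0.0 (shut) to 1.0 (fully open)), pos (a list: dx, dy, dz in shares of the most that a row can go, 1 being 62.5 mm), rotvec (a list: a rotation vector rx, ry, rz in fractions of the full range, 1 being pi/2 rad); a field left out counts as zero (the opening has to be given); each row shifts and turns the commanded pose from where the row before left it, along the tool's axes as they then stand; what a row does not reach is not made up. A row lasts 1/8 s, in which the tool goes at most 0.0625 m and 0.188 rad, less where a joint would pass 70% of its speed; a pose out of reach is approached as far as the arm can. The fingers move at their own pace and stop on an object; the grip force is fixed at half the most. Time passes only in rows, so rows that do not move let the fingers close. It prints the time, the measured TCP pose, the force, the opening and the grip force at its end. No shift or turn number may pass 1 either way. Input that does not fit is refused with a message, and nothing moves.
- manip.state(): the state, without advancing time (a new reading comes with each control period).
- grab_frame(name): name is "scene" or "top" or "wrist"; returns the picture (384x512x3 uint8, red, green, blue); there is no depth.
- camera_params(name): a dict with "intrinsics" (3x3 intrinsics, pixels), "xyz" and "orientation" of the camera in the world. Camera axes: x right, y down, z forward; pixel columns grow to the right and rows downward; lengths in m; the calibration is good to about 2 mm. A picture is of the moment at which its call begins: read the wrist's pose just before it. camera_params takes no time and is no camera call; for the wrist camera it gives the pose at the moment of the call.
- workorder.job_done(): hands the job in; it is judged then, once.
The state is a dict: "time": time; "joint_pos": joint angles; "joint_vel": joint speeds; "joint_efforts": joint torques, N m; "tool_pos": TCP position; "tool_rot": TCP orientation; "contact_force": force on the tool from outside, world axes, zero at the start; "ft_torque": the same for the moment, N m; "gripper_width": opening from 0.0 (shut) to 1.0 (fully open); "grasp_force": force on a finger pad.
Only numpy, scipy, OpenCV 4.12 (cv2) and the standard library are available. Lean on these libraries where they do the work, as an engineer would, in place of code of your own. Each camera call takes 0.05 s, during which the arm holds its last target. There are 200 camera calls.

## Working session

There is one attempt and no reset: what is moved stays moved. The work goes in short steps, Python scripts to look and compute and a shell command to move; the robot and the scene stay as the last step left them, time stands still between calls to the robot, and variables do not carry over. Pictures are saved under pics/ and viewed, at most 10 in all, crops included, and the job is handed in when it is done.

```bash
ls; mkdir -p pics; python3 - <<'E'
from plant import manip, workorder, grab_frame, camera_params
import cv2,numpy as np
s=manip.state();print(s)
for n in ("scene","top"):
    p=camera_params(n);print(n,p)
    im=grab_frame(n);cv2.imwrite(f"pics/{n}0.png",im[:,:,::-1])
E
```

```text
pics
plant.py
shift.py
{'time': 0.0, 'joint_pos': array([ 1.06399890e+00,  5.33468008e-02,  1.61428993e+00,  2.13914806e-05,
        1.47598849e+00, -1.19017090e-01]), 'joint_vel': array([ 0.00148044,  0.00058473, -0.00129676, -0.00028154,  0.00204324,
       -0.00061023]), 'joint_efforts': array([-7.83140313e-04, -3.93672788e+01, -3.70178854e+01, -1.84698906e-04,
        6.74491923e-03, -2.90271794e-05]), 'tool_pos': array([0.23605504, 0.57808203, 0.24877164]), 'tool_rot': array([-3.22967587e-04,  1.92678524e-01,  9.81261409e-01, -9.63656237e-04]), 'contact_force': array([-0.92081912, -0.81824655,  0.42865337]), 'ft_torque': array([0.02747545, 0.01602693, 0.00739942]), 'grasp_force': 0.0, 'gripper_width': 0.996301011105186}
scene {'intrinsics': array([[396.42779454,   0.        , 253.8523762 ],
       [  0.        , 396.42779454, 195.92321837],
       [  0.        ,   0.        ,   1.        ]]), 'xyz': array([-0.12237026, -0.46402149,  0.70696725]), 'orientation': array([-0.3984372 ,  0.79892448, -0.40160909,  0.20415094])}
top {'intrinsics': array([[420.9112193 ,   0.        , 251.95887016],
       [  0.        , 420.9112193 , 188.4505119 ],
       [  0.        ,   0.        ,   1.        ]]), 'xyz': array([0.45664848, 0.00336694, 1.40884172]), 'orientation': array([-0.01969702,  0.71322537, -0.70049453,  0.01513311])}
```

View pics/scene0.png

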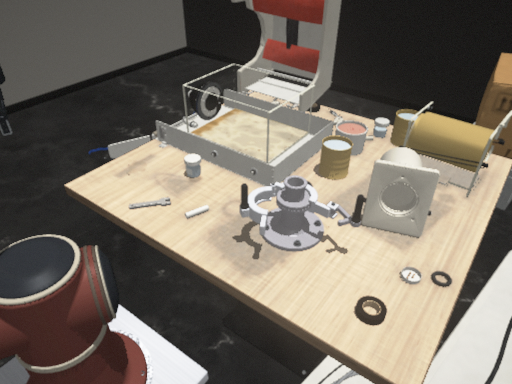

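View pics/top0.png

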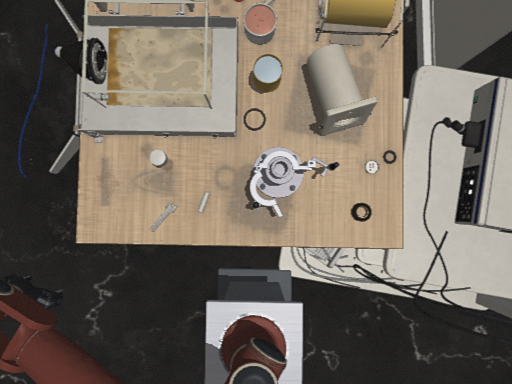

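The scene view shows the stand at about (292,215), the jaw's post at (244,198) and the latch's post at (358,208). In the top view the stand is at (280,170), the jaw opens toward the robot, and the latch is at right, (332,166). I'll zoom both.

```bash
python3 - <<'E'
import cv2,numpy as np
a=cv2.imread("pics/top0.png")[130:230,230:350];b=cv2.imread("pics/scene0.png")[160:260,220:380]
cv2.imwrite("pics/topz.png",cv2.resize(a,None,fx=6,fy=6,interpolation=2)[:600,:720])
cv2.imwrite("pics/scz.png",cv2.resize(b,None,fx=5,fy=5,interpolation=2))
E
```

```text
(no output)
```

View pics/topz.png

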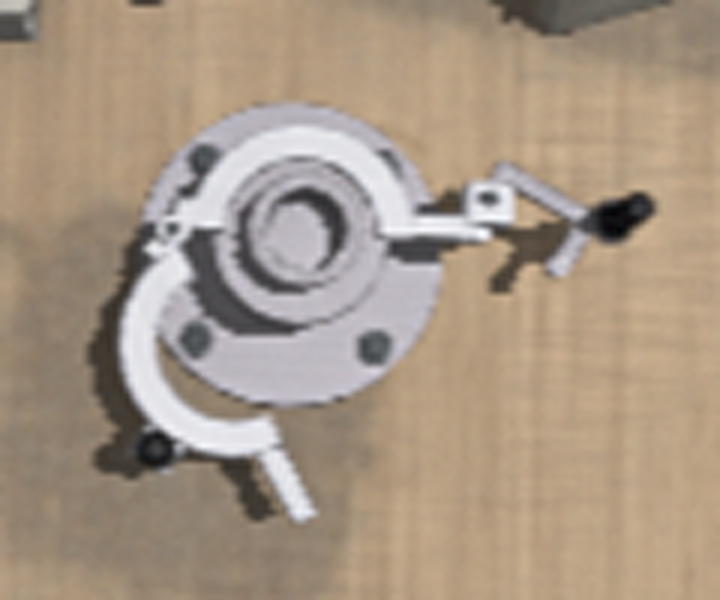

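View pics/scz.png

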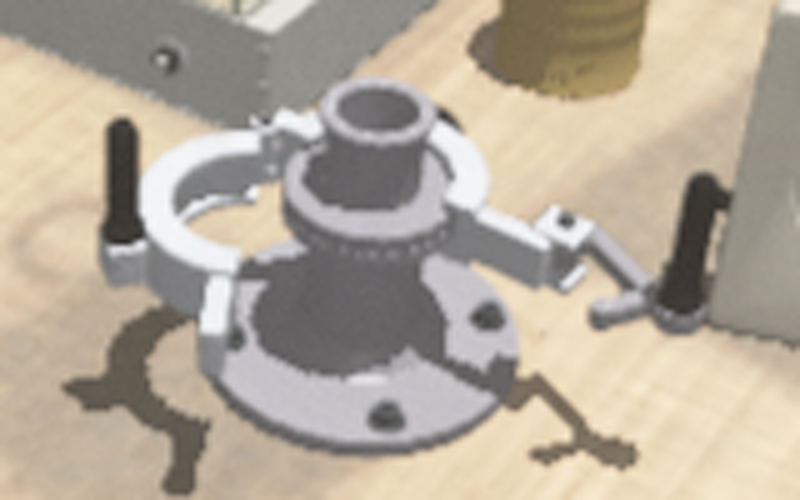

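In the zooms, top-view features (zoom px): disc centre (291,254), hinge pin (171,229), latch pin (488,200), jaw post top (155,448) and latch post top (637,208). In the scene zoom, the jaw post top is (121,125), the latch post top (705,180) and the tube rim centre (379,108).

```bash
cat >h.py <<'E'
import numpy as np
from scipy.spatial.transform import Rotation as R
def rot(q): return R.from_quat(np.roll(q,-1)).as_matrix()
def proj(c,P):
    p=(np.asarray(P)-c["xyz"])@rot(c["orientation"]); q=p@c["intrinsics"].T; return q[:2]/q[2]
def r2(a): return np.array([[np.cos(a),-np.sin(a)],[np.sin(a),np.cos(a)]])
def pts(v):
    x,y,t,j,l=v; o=np.array([x,y]); H=np.array([0,.066]); L=np.array([.024,-.096])
    d=dict(disc=[0,0],hinge=H,pin=L,jg=H+r2(-j)@[-.06,-.096],lg=L+r2(l)@[-.062,-.024])
    return {k:o+r2(t)@p for k,p in d.items()}
E
python3 - <<'E'
from h import *
from plant import manip, workorder, grab_frame, camera_params
from scipy.optimize import least_squares
T=camera_params("top");S=camera_params("scene")
obs=[(T,'disc',.012,230+291/6,130+254/6),(T,'disc',.155,230+298/6,130+232/6),(T,'hinge',.118,230+171/6,130+229/6),(T,'pin',.118,230+488/6,130+200/6),
(T,'jg',.178,230+155/6,130+448/6),(T,'lg',.178,230+637/6,130+208/6),
(S,'jg',.178,220+121/5,160+125/5),(S,'lg',.178,220+705/5,160+180/5),(S,'disc',.155,220+379/5,160+108/5)]
f=lambda v:np.concatenate([proj(c,[*pts(v)[k],z])-[a,b] for c,k,z,a,b in obs])
r=least_squares(f,[.5,-.05,0,1.2,.9],loss='soft_l1')
print(r.x);print(r.fun.reshape(-1,2).round(1))
for k,p in pts(r.x).items(): print(k,p.round(4))
for j in(1,.7,.4,.2,.1,0): print(j,pts([*r.x[:3],j,j])['jg'],pts([*r.x[:3],j,j])['lg'])
np.save('v.npy',r.x)
E
cat >>h.py <<'E'
def ray(c,u,v,z):
    d=rot(c["orientation"])@np.linalg.inv(c["intrinsics"])@[u,v,1]; return c["xyz"]+d*(z-c["xyz"][2])/d[2]
def go(s,p,yaw=None):
    M=rot(s["tool_rot"]); print("pos",s["tool_pos"].round(4),"yaxis",M[:,1].round(3),"d_tool",(M.T@(np.array(p)-s["tool_pos"])).round(4))
E
python3 - <<'E'
from h import *
from plant import manip, workorder, grab_frame, camera_params
T=camera_params("top");S=camera_params("scene")
print("bottom",ray(S,364,224,0).round(3),ray(S,425,234,0).round(3))
for z in (.1,.15,.18,.21): print(z,ray(S,374,156,z).round(3),ray(S,437,167,z).round(3),ray(T,322,130,z).round(3),ray(T,376,98,z).round(3))
s=manip.state(); go(s,[.4699,-.002,.24]); go(s,[.35,.28,.25])
E
python3 - <<'E'
import cv2
a=cv2.imread("pics/top0.png")[40:180,290:390];cv2.imwrite("pics/pl.png",cv2.resize(a,None,fx=4,fy=4,interpolation=2))
E
```

```text
bottom [ 0.718 -0.222  0.   ] [ 0.777 -0.369  0.   ]
0.1 [ 0.905 -0.153  0.1  ] [ 0.956 -0.32   0.1  ] [ 0.708 -0.204  0.1  ] [ 0.812 -0.372  0.1  ]
0.15 [ 0.82  -0.178  0.15 ] [ 0.867 -0.332  0.15 ] [ 0.699 -0.196  0.15 ] [ 0.799 -0.358  0.15 ]
0.18 [ 0.77  -0.194  0.18 ] [ 0.814 -0.339  0.18 ] [ 0.693 -0.191  0.18 ] [ 0.791 -0.349  0.18 ]
0.21 [ 0.719 -0.209  0.21 ] [ 0.761 -0.346  0.21 ] [ 0.687 -0.186  0.21 ] [ 0.783 -0.34   0.21 ]
pos [0.2361 0.5781 0.2489] yaxis [ 0.378  0.926 -0.002] d_tool [-0.4358 -0.4486  0.0096]
pos [0.2361 0.5781 0.2489] yaxis [ 0.378  0.926 -0.002] d_tool [-0.2182 -0.2329 -0.0007]
```

View pics/pl.png

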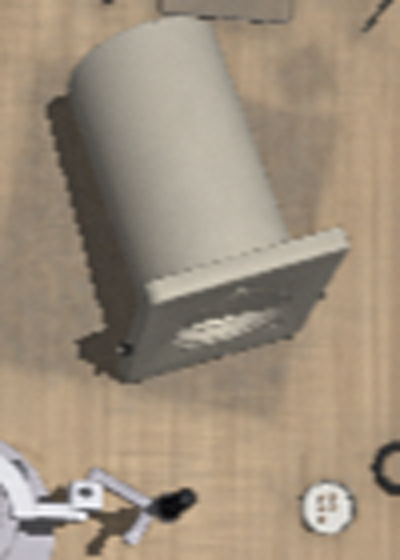

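The plate's front face is at x≈0.72, more than 80 mm clear of the latch post. Now turn the finger line to about world y and fly to the jaw post.

The manual's scale: shifts go in shares of 62.5 mm and turns go in shares of pi/2 rad. Converting my numbers, -0.187 rad is -0.119.

```bash
python3 shift.py '[{"finger_gap":1,"rotvec":[0,0,-0.119]},{"finger_gap":1,"rotvec":[0,0,-0.119]},{"finger_gap":1,"rotvec":[0,0,-0.119]}]'; python3 -c "
from h import *
from plant import manip, workorder, grab_frame, camera_params
go(manip.state(),[.4699,-.002,.24])"
```

```text
time: 0.48
tool_pos: [0.2361, 0.5783, 0.2492]
tool_rot: [-0.0, -0.09, 0.996, -0.001]
contact_force: [-0.1, 0.9, -0.3]
gripper_width: 0.999
grasp_force: 0.0
pos [0.2361 0.5783 0.2492] yaxis [-0.178  0.984 -0.001] d_tool [-0.1265 -0.6127  0.0097]
```

To row units: -0.05 m is -0.8, -0.01 m is -0.16.

```bash
R='x'; python3 shift.py '[{"finger_gap":1,"pos":[-0.16,-0.8,0]},{"finger_gap":1,"pos":[-0.16,-0.8,0]},{"finger_gap":1,"pos":[-0.16,-0.8,0]},{"finger_gap":1,"pos":[-0.16,-0.8,0]},{"finger_gap":1,"pos":[-0.16,-0.8,0]}]'; python3 shift.py '[{"finger_gap":1,"pos":[-0.16,-0.8,0]},{"finger_gap":1,"pos":[-0.16,-0.8,0]},{"finger_gap":1,"pos":[-0.16,-0.8,0]},{"finger_gap":1,"pos":[-0.16,-0.8,0]},{"finger_gap":1,"pos":[-0.16,-0.8,0]}]'; python3 -c "
from h import *
from plant import manip, workorder, grab_frame, camera_params
go(manip.state(),[.4699,-.002,.24])"
```

```text
time: 1.1
tool_pos: [0.3288, 0.3393, 0.2495]
tool_rot: [-0.0, -0.087, 0.996, -0.0]
contact_force: [-0.5, 0.4, 0.4]
gripper_width: 0.996
grasp_force: 0.0
time: 1.72
tool_pos: [0.4211, 0.1017, 0.2497]
tool_rot: [0.0, -0.086, 0.996, 0.0]
contact_force: [-0.3, 0.5, 0.2]
gripper_width: 1.003
grasp_force: 0.0
pos [0.4211 0.1017 0.2497] yaxis [-0.172  0.985  0.   ] d_tool [-0.0302 -0.1105  0.0097]
```

To row units: -0.0567 m is -0.9072, 0.0097 m is 0.1552.

```bash
python3 shift.py '[{"finger_gap":1,"pos":[-0.216,-0.896,0]},{"finger_gap":1,"pos":[-0.208,-0.9072,0.1552]},{"finger_gap":1}]'; python3 - <<'E'
from h import *
from plant import manip, workorder, grab_frame, camera_params
import cv2
s=manip.state();go(s,[.4699,-.002,.157])
W=camera_params("wrist");im=grab_frame("wrist");cv2.imwrite("pics/w1.png",im[:,:,::-1]); print(W)
v=np.load('v.npy');P=pts(v)
for k,z in(('jg',.178),('disc',.155),('hinge',.118),('pin',.118),('lg',.178)): print(k,proj(W,[*P[k],z]).round(1))
E
```

```text
time: 2.1
tool_pos: [0.4666, -0.0062, 0.2389]
tool_rot: [-0.001, -0.084, 0.997, 0.0]
contact_force: [1.0, 1.1, 0.3]
gripper_width: 0.998
grasp_force: 0.0
pos [ 0.4666 -0.0062  0.2389] yaxis [-0.167  0.986  0.   ] d_tool [-0.0042  0.0036  0.0819]
{'intrinsics': array([[274.67578503,   0.        , 256.30620878],
       [  0.        , 274.67578503, 193.97683307],
       [  0.        ,   0.        ,   1.        ]]), 'xyz': array([ 0.39214577, -0.01898753,  0.36165953]), 'orientation': array([0.09571706, 0.63849381, 0.75524178, 0.11302107])}
jg [261.7 224.7]
disc [162.8 313.3]
hinge [237. 299.]
pin [ 79.7 291.3]
lg [-48.6 317.3]
```

View pics/w1.png

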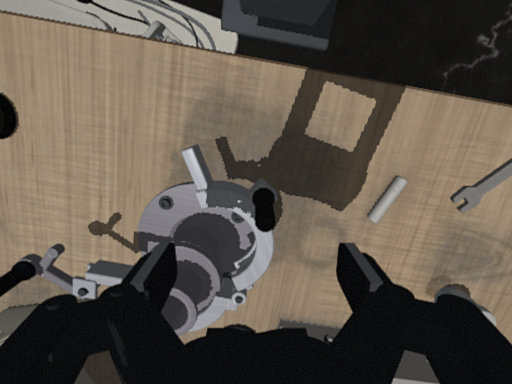

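The wrist view shows the post top at about (264,221), against a predicted (262,225), and the hinge pin at (238,299), matching. The estimate holds, so descend and grip.

To row units: 0.042 m is 0.672, 0.0036 m is 0.0576.

```bash
python3 shift.py '[{"finger_gap":1,"pos":[-0.064,0.0576,0.64]},{"finger_gap":1,"pos":[0,0,0.672]},{"finger_gap":1},{"finger_gap":0},{"finger_gap":0}]'; python3 shift.py '[{"finger_gap":0},{"finger_gap":0}]'; python3 - <<'E'
from h import *
from plant import manip, workorder, grab_frame, camera_params
s=manip.state();M=rot(s["tool_rot"]);v=np.load('v.npy');prev=pts(v)['jg']
print(s["tool_pos"],M[:,1],pts(v)['jg'])
for j in np.arange(v[3],-.01,-v[3]/8):
    p=pts([*v[:3],j,1])['jg']; print(round(j,3),p.round(4),"step",(M.T@[*(p-prev),0]).round(4)); prev=p
E
```

```text
time: 2.78
tool_pos: [0.4712, 0.0012, 0.1609]
tool_rot: [0.002, -0.087, 0.996, -0.0]
contact_force: [0.6, 0.9, -0.8]
gripper_width: 0.606
grasp_force: 0.0
time: 3.02
tool_pos: [0.4705, 0.001, 0.1595]
tool_rot: [0.001, -0.086, 0.996, -0.0]
contact_force: [-2.2, 0.6, 2.1]
gripper_width: 0.167
grasp_force: 58.5
[0.47046167 0.00096948 0.15951533] [-1.72330026e-01  9.85039063e-01 -6.37954600e-04] [ 0.46994166 -0.00198149]
1.022 [ 0.4699 -0.002 ] step [0. 0. 0.]
0.894 [ 0.4702 -0.0164] step [ 0.0023 -0.0143  0.    ]
0.767 [ 0.4722 -0.0307] step [ 0.0004 -0.0144  0.    ]
0.639 [ 0.4761 -0.0447] step [-0.0014 -0.0144  0.    ]
0.511 [ 0.4817 -0.058 ] step [-0.0032 -0.0141  0.    ]
0.383 [ 0.489  -0.0705] step [-0.005  -0.0136  0.    ]
0.256 [ 0.4978 -0.082 ] step [-0.0067 -0.0128  0.    ]
0.128 [ 0.508  -0.0922] step [-0.0083 -0.0119  0.    ]
-0.0 [ 0.5194 -0.1011] step [-0.0097 -0.0107  0.    ]
```

Gripped. Swing the jaw along its arc.

To row units: -0.014 m is -0.224, -0.001 m is -0.016.

```bash
python3 shift.py '[{"finger_gap":0,"pos":[0.032,-0.144,0]},{"finger_gap":0,"pos":[0.016,-0.208,0]},{"finger_gap":0,"pos":[-0.016,-0.224,0]},{"finger_gap":0,"pos":[-0.032,-0.224,0]},{"finger_gap":0,"pos":[-0.064,-0.224,0]}]'; python3 - <<'E'
from h import *
from plant import manip, workorder, grab_frame, camera_params
s=manip.state();v=np.load('v.npy');H=pts(v)['hinge'];d=s["tool_pos"][:2]-H
print(np.hypot(*d), s["joint_pos"])
for j in (.4,.3,.2,.1,0): go(s,[*pts([*v[:3],j,1])['jg'],.1595])
E
```

```text
time: 3.65
tool_pos: [0.4842, -0.0617, 0.1593]
tool_rot: [-0.001, -0.087, 0.996, 0.0]
contact_force: [-3.2, 4.8, 7.6]
gripper_width: 0.167
grasp_force: 60.3
0.11270558011889553 [-2.79350096e-01 -2.07150400e-01  2.01310920e+00  9.46620839e-05
  1.33816960e+00 -2.02464751e+00]
pos [ 0.4842 -0.0617  0.1593] yaxis [-0.174  0.985  0.001] d_tool [-0.0024 -0.0078 -0.0002]
pos [ 0.4842 -0.0617  0.1593] yaxis [-0.174  0.985  0.001] d_tool [-0.0073 -0.018  -0.0002]
pos [ 0.4842 -0.0617  0.1593] yaxis [-0.174  0.985  0.001] d_tool [-0.0132 -0.0276 -0.0003]
pos [ 0.4842 -0.0617  0.1593] yaxis [-0.174  0.985  0.001] d_tool [-0.0201 -0.0366 -0.0003]
pos [ 0.4842 -0.0617  0.1593] yaxis [-0.174  0.985  0.001] d_tool [-0.0278 -0.0449 -0.0003]
```

To row units: -0.015 m is -0.24, -0.01 m is -0.16.

```bash
python3 shift.py '[{"finger_gap":0,"pos":[-0.096,-0.24,0]},{"finger_gap":0,"pos":[-0.096,-0.16,0]},{"finger_gap":0,"pos":[-0.112,-0.144,0]},{"finger_gap":0,"pos":[-0.096,-0.112,0]},{"finger_gap":0}]'; python3 -c "
from h import *
from plant import manip, workorder, grab_frame, camera_params
s=manip.state();v=np.load('v.npy');go(s,[*pts([*v[:3],0,1])['jg'],.1595])
d=r2(-v[2])@(s['tool_pos'][:2]-pts(v)['hinge']);print(np.hypot(*d),np.arctan2(-.096,-.06)-np.arctan2(d[1],d[0]))"
```

```text
time: 4.28
tool_pos: [0.5167, -0.0976, 0.1592]
tool_rot: [-0.0, -0.087, 0.996, 0.001]
contact_force: [-2.2, 3.3, 6.1]
gripper_width: 0.171
grasp_force: 62.5
pos [ 0.5167 -0.0976  0.1592] yaxis [-0.174  0.985  0.001] d_tool [-0.002  -0.0039 -0.0003]
0.11188202808055506 0.037525948103239504
```

To row units: -0.0025 m is -0.04, -0.002 m is -0.032.

```bash
python3 shift.py '[{"finger_gap":0,"pos":[-0.032,-0.04,0]},{"finger_gap":0,"pos":[-0.032,-0.04,0]},{"finger_gap":0}]'; python3 shift.py '[{"finger_gap":0,"pos":[-0.032,-0.032,0]},{"finger_gap":0}]'
```

```text
time: 4.65
tool_pos: [0.5206, -0.1, 0.1592]
tool_rot: [-0.001, -0.087, 0.996, 0.002]
contact_force: [-6.6, 9.8, 9.9]
gripper_width: 0.168
grasp_force: 63.3
time: 4.9
tool_pos: [0.5207, -0.1001, 0.1591]
tool_rot: [-0.004, -0.087, 0.996, 0.004]
contact_force: [-16.3, 14.6, 16.0]
gripper_width: 0.165
grasp_force: 64.5
```

Stopped firmly at the expected shut position (~22 N). Relieve the push, open partly and rise, then look.

To row units: -0.04 m is -0.64, 0.0025 m is 0.04.

```bash
python3 shift.py '[{"finger_gap":0,"pos":[0.032,0.04,0]},{"finger_gap":0.5},{"finger_gap":0.5},{"finger_gap":0.5,"pos":[0,0,-0.64]},{"finger_gap":0.5,"pos":[0,0,-0.64]}]'; python3 - <<'E'
from h import *
from plant import manip, workorder, grab_frame, camera_params
import cv2
manip_s=manip.state();v=np.load('v.npy');go(manip_s,[*pts(v)['lg'],.24])
im=grab_frame("scene");a=im[160:260,220:380,::-1]
b=grab_frame("wrist")[:,:,::-1]
o=np.zeros((600,800,3),np.uint8);o[:300,:480]=cv2.resize(a,(480,300),interpolation=2);o[300:,:400]=cv2.resize(b,(400,300))
c=grab_frame("top")[130:230,230:350,::-1];o[300:,420:780]=cv2.resize(c,(360,300),interpolation=2)
cv2.imwrite("pics/c2.png",o)
E
```

```text
time: 5.52
tool_pos: [0.5207, -0.1015, 0.2382]
tool_rot: [-0.001, -0.086, 0.996, 0.0]
contact_force: [0.6, -0.4, 0.4]
gripper_width: 0.499
grasp_force: 0.0
pos [ 0.5207 -0.1015  0.2382] yaxis [-0.172  0.985  0.001] d_tool [-0.0471 -0.1449 -0.002 ]
```

View pics/c2.png

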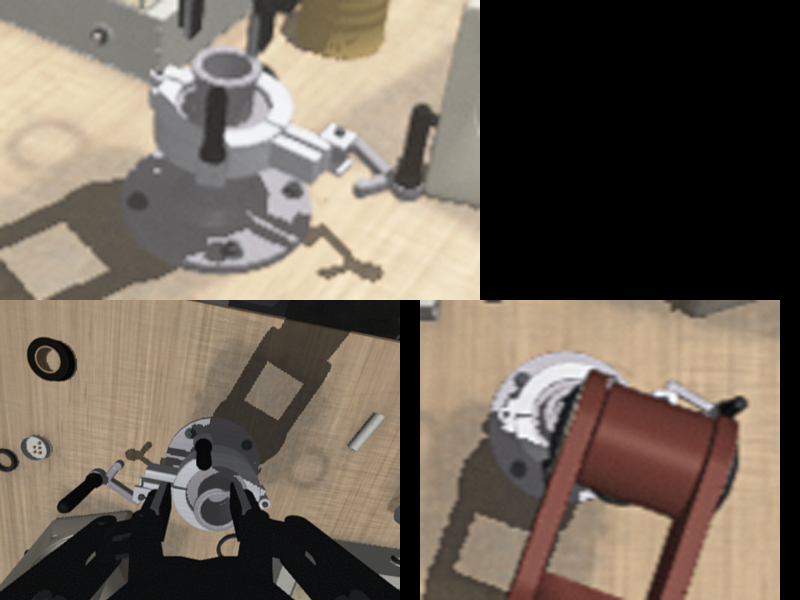

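The composite shows the jaw shut, its ear lying flat against the fixed one. The tube is upright and the latch untouched at its open angle. On to the latch.

To row units: -0.0483 m is -0.7728, -0.0157 m is -0.2512.

```bash
python3 shift.py '[{"finger_gap":0.8,"pos":[-0.2512,-0.7728,0]},{"finger_gap":0.8,"pos":[-0.2512,-0.7728,0]},{"finger_gap":0.8,"pos":[-0.2512,-0.7728,0]},{"finger_gap":0.8},{"finger_gap":0.8}]'; python3 - <<'E'
from h import *
from plant import manip, workorder, grab_frame, camera_params
import cv2
s=manip.state();v=np.load('v.npy');go(s,[*pts(v)['lg'],.158])
W=camera_params("wrist");b=grab_frame("wrist")[:,:,::-1]
P=pts(v)
for k,z in(('lg',.178),('pin',.118)): print(k,proj(W,[*P[k],z]).round(1))
cv2.imwrite("pics/w3.png",b)
E
```

```text
time: 6.3
tool_pos: [0.5918, -0.2354, 0.2365]
tool_rot: [-0.001, -0.086, 0.996, 0.001]
contact_force: [-1.1, -0.5, 0.3]
gripper_width: 0.802
grasp_force: 0.0
pos [ 0.5918 -0.2354  0.2365] yaxis [-0.172  0.985  0.002] d_tool [-0.0002 -0.001   0.0785]
lg [255.4 220.8]
pin [322.8 215.8]
```

View pics/w3.png

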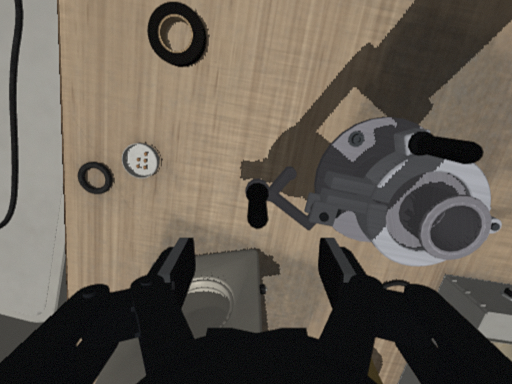

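The latch post's top is at about (258,219), against a predicted (255,221). It lies between the fingers and nothing is under them. Descend and grip.

To row units: 0.04 m is 0.64, 0.038 m is 0.608.

```bash
python3 shift.py '[{"finger_gap":0.8,"pos":[0,0,0.64]},{"finger_gap":0.8,"pos":[0,0,0.608]},{"finger_gap":0.8},{"finger_gap":0},{"finger_gap":0}]'; python3 shift.py '[{"finger_gap":0},{"finger_gap":0}]'; python3 - <<'E'
from h import *
from plant import manip, workorder, grab_frame, camera_params
s=manip.state();M=rot(s["tool_rot"]);v=np.load('v.npy');L=pts(v)['pin'];d=r2(-v[2])@(s["tool_pos"][:2]-L)
q=(np.arctan2(d[1],d[0])-np.arctan2(-.024,-.062))%(2*np.pi);print(s["tool_pos"],np.hypot(*d),q)
prev=pts([*v[:4],q])['lg']
for j in np.linspace(q,0,9):
    p=pts([*v[:4],j])['lg']; print(round(j,3),p.round(4),"step",(M.T@[*(p-prev),0]).round(4)); prev=p
E
```

```text
time: 6.98
tool_pos: [0.5938, -0.236, 0.1632]
tool_rot: [0.002, -0.087, 0.996, -0.001]
contact_force: [0.2, 0.3, -0.1]
gripper_width: 0.384
grasp_force: 0.0
time: 7.22
tool_pos: [0.5939, -0.2346, 0.1628]
tool_rot: [0.002, -0.087, 0.996, 0.001]
contact_force: [-0.1, 6.0, 6.2]
gripper_width: 0.167
grasp_force: 59.1
[ 0.59394034 -0.23457649  0.16283091] 0.06469407738414754 1.1335590549927668
1.134 [ 0.5938 -0.2364] step [0. 0. 0.]
0.992 [ 0.5845 -0.2347] step [ 0.0088  0.0032 -0.    ]
0.85 [ 0.5755 -0.2317] step [ 0.0083  0.0044 -0.    ]
0.708 [ 0.5671 -0.2276] step [ 0.0076  0.0056 -0.    ]
0.567 [ 0.5594 -0.2222] step [ 0.0067  0.0066 -0.    ]
0.425 [ 0.5524 -0.2159] step [ 0.0057  0.0075 -0.    ]
0.283 [ 0.5465 -0.2086] step [ 0.0046  0.0082 -0.    ]
0.142 [ 0.5416 -0.2005] step [ 0.0034  0.0088 -0.    ]
0.0 [ 0.5379 -0.1919] step [0.0021 0.0092 0.    ]
```

To row units: 0.009 m is 0.144, 0.008 m is 0.128.

```bash
python3 shift.py '[{"finger_gap":0,"pos":[0.144,0.048,0]},{"finger_gap":0,"pos":[0.128,0.072,0]},{"finger_gap":0,"pos":[0.12,0.088,0]},{"finger_gap":0,"pos":[0.1072,0.1056,0]},{"finger_gap":0,"pos":[0.0912,0.12,0]}]'; cat >q.py <<'E'
from h import *
from plant import manip, workorder, grab_frame, camera_params
s=manip.state();v=np.load('v.npy');L=pts(v)['pin'];d=r2(-v[2])@(s["tool_pos"][:2]-L)
print(np.hypot(*d),"q",np.arctan2(d[1],d[0])%(2*np.pi)-np.arctan2(-.024,-.062)-2*np.pi)
for q in (0,-.05):go(s,[*pts([*v[:4],q])['lg'],.162])
E
python3 q.py
```

```text
time: 7.85
tool_pos: [0.5531, -0.2179, 0.1628]
tool_rot: [0.002, -0.086, 0.996, -0.004]
contact_force: [-0.3, -8.8, 0.6]
gripper_width: 0.167
grasp_force: 61.7
0.0674540248374449 q 0.4533330050312081
pos [ 0.5531 -0.2179  0.1628] yaxis [-0.171  0.985 -0.007] d_tool [0.0105 0.0282 0.0006]
pos [ 0.5531 -0.2179  0.1628] yaxis [-0.171  0.985 -0.007] d_tool [0.0109 0.0315 0.0005]
```

To row units: 0.0088 m is 0.1408, 0.0085 m is 0.136.

```bash
python3 shift.py '[{"finger_gap":0,"pos":[0.0736,0.136,0]},{"finger_gap":0,"pos":[0.0544,0.1408,0]},{"finger_gap":0,"pos":[0.024,0.096,0]},{"finger_gap":0}]'; python3 q.py;  python3 shift.py '[{"finger_gap":0,"pos":[0.008,0.048,0]},{"finger_gap":0}]'; python3 q.py
```

```text
time: 8.35
tool_pos: [0.5374, -0.198, 0.1629]
tool_rot: [-0.001, -0.085, 0.996, -0.004]
contact_force: [-7.1, -12.1, 3.7]
gripper_width: 0.169
grasp_force: 62.3
0.06916899777449165 q 0.08162171149552577
pos [ 0.5374 -0.198   0.1629] yaxis [-0.17   0.985 -0.009] d_tool [-0.0015  0.006   0.0008]
pos [ 0.5374 -0.198   0.1629] yaxis [-0.17   0.985 -0.009] d_tool [-0.0011  0.0093  0.0008]
time: 8.6
tool_pos: [0.536, -0.1956, 0.1629]
tool_rot: [-0.002, -0.085, 0.996, -0.005]
contact_force: [-9.3, -12.0, 5.3]
gripper_width: 0.169
grasp_force: 63.0
0.06954657520102192 q 0.042291596745760884
pos [ 0.536  -0.1956  0.1629] yaxis [-0.17   0.985 -0.009] d_tool [-0.0025  0.0034  0.0008]
pos [ 0.536  -0.1956  0.1629] yaxis [-0.17   0.985 -0.009] d_tool [-0.002   0.0067  0.0008]
```

```bash
for i in 1; do python3 shift.py '[{"finger_gap":0,"pos":[-0.008,0.048,0]},{"finger_gap":0}]'; python3 shift.py '[{"finger_gap":0,"pos":[-0.008,0.048,0]},{"finger_gap":0}]'; python3 q.py; done
```

```text
time: 8.85
tool_pos: [0.5352, -0.1919, 0.1628]
tool_rot: [-0.003, -0.086, 0.996, -0.004]
contact_force: [-13.8, -9.4, 8.9]
gripper_width: 0.165
grasp_force: 63.6
time: 9.1
tool_pos: [0.5349, -0.1909, 0.1629]
tool_rot: [-0.003, -0.085, 0.996, -0.006]
contact_force: [-14.7, -17.0, 6.8]
gripper_width: 0.167
grasp_force: 63.7
0.0690237326718875 q -0.0272032567473115
pos [ 0.5349 -0.1909  0.1629] yaxis [-0.17   0.985 -0.011] d_tool [-0.0028 -0.0014  0.0009]
pos [ 0.5349 -0.1909  0.1629] yaxis [-0.17   0.985 -0.011] d_tool [-0.0023  0.0019  0.0008]
```

To row units: 0.003 m is 0.048, 0.002 m is 0.032.

```bash
python3 shift.py '[{"finger_gap":0,"pos":[0.032,0.048,0]},{"finger_gap":0}]'; python3 shift.py '[{"finger_gap":0,"pos":[0,0.048,0]},{"finger_gap":0}]'; python3 q.py
```

```text
time: 9.35
tool_pos: [0.5347, -0.1906, 0.1629]
tool_rot: [0.0, -0.085, 0.996, -0.009]
contact_force: [-2.5, -26.3, -2.4]
gripper_width: 0.162
grasp_force: 63.5
time: 9.6
tool_pos: [0.5347, -0.1903, 0.1629]
tool_rot: [0.001, -0.085, 0.996, -0.012]
contact_force: [-1.1, -35.5, -4.8]
gripper_width: 0.165
grasp_force: 64.2
0.06910404111400845 q -0.036735063614321106
pos [ 0.5347 -0.1903  0.1629] yaxis [-0.168  0.985 -0.024] d_tool [-0.0029 -0.0021  0.001 ]
pos [ 0.5347 -0.1903  0.1629] yaxis [-0.168  0.985 -0.024] d_tool [-0.0025  0.0012  0.0009]
```

Hard stop at the predicted home position (35 N, no motion). Relieve, open, rise, then look.

To row units: -0.04 m is -0.64, -0.006 m is -0.096.

```bash
python3 shift.py '[{"finger_gap":0,"pos":[-0.008,-0.096,0]},{"finger_gap":0.5},{"finger_gap":0.5},{"finger_gap":0.5},{"finger_gap":0.5,"pos":[0,0,-0.64]}]'; python3 shift.py '[{"finger_gap":0.5,"pos":[0,0,-0.8]},{"finger_gap":0.5,"pos":[0.48,-0.8,0]},{"finger_gap":0.5,"pos":[0.48,-0.8,0]},{"finger_gap":0.5,"pos":[0.48,-0.8,0]},{"finger_gap":0.5}]'; python3 - <<'E'
from h import *
from plant import manip, workorder, grab_frame, camera_params
import cv2
a=grab_frame("scene")[160:260,220:380,::-1]
c=grab_frame("top")[130:230,230:350,::-1]
b=grab_frame("wrist")[:,:,::-1]
o=np.zeros((600,800,3),np.uint8);o[:300,:480]=cv2.resize(a,(480,300),interpolation=2);o[300:,:360]=cv2.resize(c,(360,300),interpolation=2);o[300:,380:780]=cv2.resize(b,(400,300),interpolation=3)
cv2.imwrite("pics/c4.png",o)
E
```

```text
time: 10.22
tool_pos: [0.5335, -0.1836, 0.1965]
tool_rot: [-0.004, -0.087, 0.996, 0.002]
contact_force: [-0.1, -1.2, -0.6]
gripper_width: 0.501
grasp_force: 0.0
time: 10.85
tool_pos: [0.4716, -0.3511, 0.2502]
tool_rot: [-0.0, -0.084, 0.996, -0.0]
contact_force: [0.2, 0.4, 0.1]
gripper_width: 0.497
grasp_force: 0.0
```

View pics/c4.png

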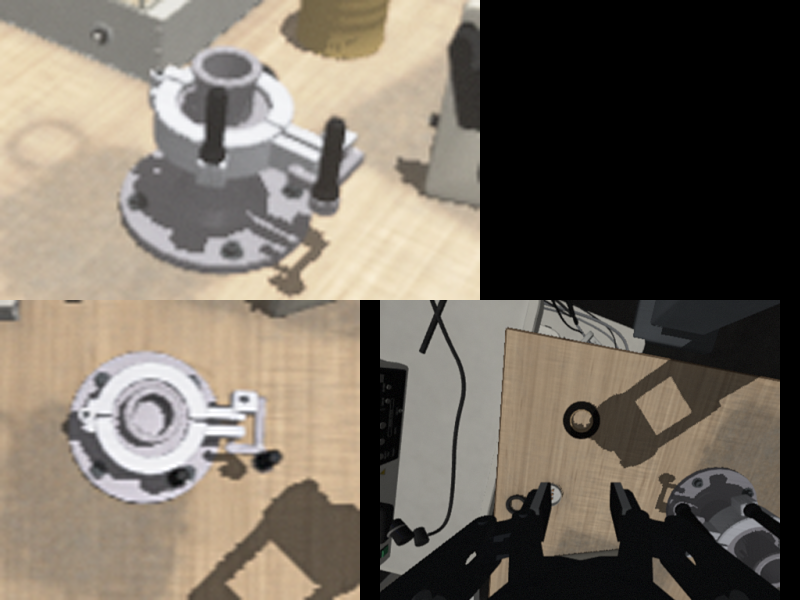

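```bash
python3 - <<'E'
from h import *
from plant import manip, workorder, grab_frame, camera_params
import cv2
T=camera_params("top");S=camera_params("scene");v=np.load('v.npy')
for q in(-.05,0,.05,.1):
    P=pts([*v[:3],q,q]);print(q,[((proj(T,[*P[k],.178])-[230,130])*6).round(0) for k in('jg','lg')],[((proj(S,[*P[k],.178])-[220,160])*5).round() for k in('jg','lg')])
a=grab_frame("top")[140:200,245:325,::-1];b=grab_frame("scene")[165:235,255:355,::-1]
o=np.zeros((600,800,3),np.uint8);o[:300,:400]=cv2.resize(a,(400,300),interpolation=2);o[300:,:]=0
o[:,:]=0;o[:300,:400]=cv2.resize(a,(400,300),interpolation=2);o[300:580,:400]=cv2.resize(b,(400,280),interpolation=2)
d=grab_frame("scene")[:,:,::-1];o[300:600,400:800]=cv2.resize(d,(400,300))
d=grab_frame("top")[:,:,::-1];o[0:300,400:800]=cv2.resize(d,(400,300))
cv2.imwrite("pics/c5.png",o)
E
```

```text
-0.05 [array([370., 341.]), array([544., 318.])] [array([369., 145.]), array([548., 199.])]
0 [array([363., 350.]), array([550., 316.])] [array([358., 148.]), array([556., 201.])]
0.05 [array([356., 360.]), array([556., 314.])] [array([347., 150.]), array([563., 202.])]
0.1 [array([349., 369.]), array([563., 311.])] [array([335., 152.]), array([571., 203.])]
```

View pics/c5.png

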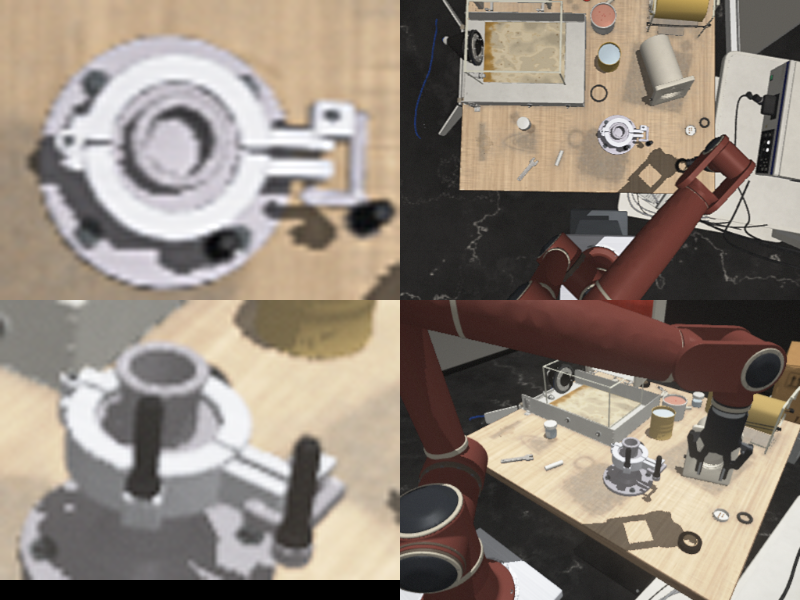

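The last view shows an even, parallel slit between the two halves, so the jaw is shut. The latch lies along the closed ear with its nose behind it, the tube is upright and centred, and the tape, cup and wrench are where they were.

```bash
python3 -c "
from plant import manip, workorder, grab_frame, camera_params
print(workorder.job_done())"
```

```text
the job is handed in; nothing more can be done
None
```

I shut the clamp's hinged half against its stop, swung the hook latch to its stop behind the ear, and let go. The last pictures show the tube still upright and the tape, cup and wrench unmoved. I handed the job in at about 11 s; no verdict was printed.

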